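# Prop and hold a child's bicycle frame in its rocking repair stand

## Robot

A 6-joint arm with a two-finger parallel gripper is mounted at the origin on the work surface. World frame = base frame: x ahead of the robot, y to its left, z up, the work surface at z = 0. Lengths are in mm, angles in degrees, forces in N, time in s.
With the tool pointing down it reaches from about 325 to 925 mm from the base axis. Payload 3.1 kg.
Tool frame: the origin (TCP) lies at the very end of the fingers, on their centre line; the grasp point (between the pads) lies grasp_offset behind it (grasp_offset is the distance from the TCP to the grasp point, in mm); z points along the fingers, y is the line along which they close (so a half turn about z gives the same grasp; the last joint's range is limited). The gripper opens to 85 mm and grips with 20 to 120 N. Pads are 22 mm wide; open, the fingers measure 114 mm over their backs; the gripper's body (76 mm by 85 mm) begins 54 mm behind the grasp point. The pads swing forward as they close: fully open they stand 13 mm farther back than shut.
Start: joints at [66.337, 12.427, 92.441, -0, 75.132, -6.429], TCP at [185.159, 596.955, 231.3] pointing down, gripper open.
Joint ranges: [-157.48, 157.48], [-44.54, 120.13], [17.64, 146.25], [-64.5, 244.5], [7.68, 150.69], [-147.95, 147.95]. Speed limits (degrees/s): [159.86, 159.86, 180, 180, 180, 180].

## Interface

Orientations are given as [roll, pitch, yaw] about the fixed x, y, z axes, in that order (R = Rz(yaw) Ry(pitch) Rx(roll)).
In Python, from station import * gives the robot as it stands. Calls block until the motion is done:
- goto(position, orientation): joint-space move of the TCP to a pose.
- move_l(position, attitude=None, speed=150): straight line of the TCP; attitude=None keeps the orientation; speed is the mean speed in mm/s.
- move_j(angles): joint-space move.
- grip(opening, squeeze=None): finger opening in mm; squeeze is the grip in N (None keeps the last); returns when the fingers have stopped.
- wait(seconds).
- solve_ik(position, orientation): joint angles nearest the present ones, or None.
- get_obs(): the state.
- get_image(name): name is "side" or "top" or "wrist"; returns the picture (420x560x3 uint8, red, green, blue); there is no depth.
- get_calibration(name): a dict with "fx", "fy", "cx", "cy" (pixels), "R" (3x3) and "t" (3): a world point X has camera coordinates R X + t; the wrist camera has in their place "mount" (4x4, takes a point from camera to tool coordinates, whose origin is the TCP and whose axes are the flange's). Camera axes: x right, y down, z forward; pixel columns grow to the right and rows downward; lengths in mm; the calibration is good to about 2 mm. A picture is of the moment at which its call begins: read the wrist's pose just before it. get_calibration takes no time and is no camera call.
A pose or a line that the arm cannot do raises Unreachable and nothing moves.
- sign_off(): hands the job in; it is judged then, once.
Trained networks look in the newest picture that a camera, given by its name, has taken for a name from the list of things; names that differ only in an ending like _2 or _b are one class to them, and where a whole thing is asked for, a point or a joint stands for the part that bears it (a point fixed in the world has none). Each returns a list of dicts, best first, with "score" (0 to 1); they miss things now and then, are a little off and sometimes report something else, mostly with a low value. They report only what shows in the picture. A call takes as long as a camera call.
- spot_in(name, camera): "extent" ([centre column, centre row, width, height] in pixels, round what is visible of it).
- regions_of(name, camera): "region" (420x560 bool, what is visible of it) and "extent" ([centre column, centre row, width, height] in pixels, round what is visible of it).
The state is a dict: "t": time; "joint_pos": joint angles; "qvel": joint speeds; "effort": joint torques, N m; "tcp_pos": TCP position; "ee_rot": TCP orientation; "wrist_force": force on the tool from outside, world axes, zero at the start; "moment": the same for the moment, N m; "grip_width": finger opening in mm; "grip_force": force on a finger pad.
Only numpy, scipy, OpenCV 4.12 (cv2) and the standard library are available. Lean on these libraries where they do the work, as an engineer would, in place of code of your own. Each camera call takes 0.05 s, during which the arm holds its last target. There are 200 camera calls.

## Task

Lock the foot of the repair stand by sliding its barrel bolt fully home into the keeper on the bench bracket, then flip the bicycle frame's kickstand down past its over-centre spring so that it stays down, and only then take the leaning frame, bring it upright and keep holding it there. The job finishes while you are still holding the frame upright, since it tips back as soon as it is let go. Leave the bottle, the jar and the wrench where they are.

Things in the scene. Friction and masses are not known exactly. Their poses are not given: they have to be found in the camera images.
- base: dark steel foot plate of the repair stand, fixed to the bench, 8 mm thick. Origin on the bench under the lean axis, which is its y direction at height 30 mm; y runs along the bicycle (rear to cut-off front), -x faces the robot. The bolt runs along y at x = -100 mm, 22 mm high; its guides at y = 35 and 125 mm are 34 mm high, the keeper on its aluminium bracket at y = 170 mm is 36 mm high.
- bolt (a joint): travel of the steel barrel bolt towards the base's +y, into the keeper: 0 fully drawn, 0.040 m fully home at its stop. Stays where it is left; needs about 2 N to slide. Starts somewhere between 0 and 20 mm.
- bolt_knob (a point): point on the upright round knob of the bolt, 14 mm diameter, steel; the knob rises from the bolt's axis (22 mm high) to 68 mm above the bench, this point is on its axis 10 mm below its top (58 mm above the bench). Moves with the bolt.
- kickstand (a joint): 0 folded (leg points to the base's -y, rearwards, 20 degrees up), growing as the leg swings down about the pivot (axis along the frame's x); 1.95 rad fully down, just past vertical, at its stop. A spring throws it to the nearer end: left alone it goes down by itself from beyond about 0.75 rad and back up from less. Pushing it takes at most about 2.5 N at 100 mm from the pivot. Starts at 0.
- stand_pivot (a point): centre of the kickstand's pivot on the frame, 74 mm from the frame's mid-plane on its -x side (towards the robot), just behind the rear hub; 162 mm above the bench when the frame is upright.
- stand_foot (a point): axis of the kickstand leg at its rubber foot, 140 mm from the pivot and 18 mm further out from the frame. The leg is a straight round aluminium bar, 13 mm diameter, the foot 17 mm. Moves with the kickstand.
- lean (a joint): lean of the frame about the lean axis: 0 upright, positive leaning to the base's +x (away from the robot). Starts at rest at its stop, 0.24 rad; the other stop is -0.08 rad. The heavy chainring side tips it back to 0.24 from any angle when let go; holding it upright takes about 1 N sideways at the top tube.
- frame: rear part of a grey child's bicycle frame without wheel: seat tube, level top tube stub, stays, hub, chainring, crank and pedal (about 1 kg in all), clamped on an aluminium rocker. Origin on the lean axis, 30 mm above the bench; its axes are parallel to the base's when upright, z along the frame's height, y along the bicycle.
- tube_grip (a point): point on the axis of the top tube stub, a round tube 28 mm in diameter along the frame's y, 265 mm from the lean axis (295 mm above the bench when upright); free for 60 mm forwards (+y, cut end) and 70 mm rearwards to the seat tube, whose end stands 34 mm above the tube's axis.
- bottle: white plastic bottle with black cap, 52 mm diameter, 150 mm tall, stands beyond the frame; origin centre of its underside. Bystander.
- jar: black jar with metal lid, 72 mm diameter, 70 mm tall, stands on the bench to the front of the bicycle; origin centre of its underside. Bystander.
- wrench: steel wrench, 170 mm long, lies on the bench beyond the frame; origin at its middle underside. Bystander.

How it is judged:
By the outcome, as a careful person would: the job done as asked, in the order asked, and still so for the second after the job is handed in, while the arm keeps its last pose, push and grip.
It also fails if it takes over 64 s, if anything falls off the work surface, if the arm or the gripper's body presses on something with over 40 N, if the wrist force passes 120 N, or if a joint passes its speed limit or range.

## Working session

There is one attempt and no reset: what is moved stays moved. The work goes in short steps, each a Python script; the robot and the scene stay as the last script left them, time stands still between calls to the robot, and variables do not carry over. Pictures are saved under pics/ and viewed, at most 10 in all, crops included, and the job is handed in when it is done.

```bash
ls; mkdir -p pics
python3 - <<'E'
from station import *
import cv2,numpy as np
o=get_obs();print(o)
for c in("side","top"):
    im=get_image(c);cv2.imwrite(f"pics/{c}0.png",im[:,:,::-1])
    k=get_calibration(c);print(c,k)
    for n in("base","bolt_knob","stand_pivot","stand_foot","tube_grip","frame","kickstand","bolt","bottle","jar","wrench"):
        print(n,[(np.round(d["extent"]).tolist(),round(d["score"],2)) for d in spot_in(n,c)[:2]])
print(get_calibration("wrist"))
E
```

```text
pics
{'t': 0.0, 'joint_pos': array([ 6.63356803e+01,  1.24777881e+01,  9.25282864e+01,  1.35202975e-03,
        7.51327107e+01, -6.42847995e+00]), 'qvel': array([-0.08588168,  0.06111096, -0.0401992 , -0.0322038 , -0.03087135,
        0.08884015]), 'effort': array([ 6.84942061e-04, -3.96846163e+01, -3.03854334e+01, -1.10848221e-04,
        9.74281866e-03, -2.86545443e-06]), 'tcp_pos': array([184.83250489, 596.19036919, 229.95887717]), 'ee_rot': array([-1.79862234e+02, -1.68364903e-02,  1.62763792e+02]), 'wrist_force': array([ 1.36816862,  0.53188215, -0.70102083]), 'moment': array([-0.01228432,  0.02218723,  0.00424563]), 'grip_force': 0.0, 'grip_width': 85.49235209763492}
side {'fx': 495.90767106240475, 'fy': 495.90767106240475, 'cx': 279.5184367809921, 'cy': 205.89531518268902, 'R': array([[ 0.50057315, -0.8656931 ,  0.00140865],
       [-0.66540577, -0.38580008, -0.6390567 ],
       [ 0.55377043,  0.3189573 , -0.76915834]]), 't': array([-227.94476769,  538.8727071 ,  861.74458009])}
base [([318.0, 247.0, 205.0, 224.0], 0.59)]
bolt_knob [([270.0, 290.0, 37.0, 28.0], 0.51)]
stand_pi
[... 1077 characters left out ...]
0, 196.0, 188.0, 95.0], 0.68)]
kickstand [([388.0, 236.0, 68.0, 12.0], 0.92)]
bolt [([278.0, 252.0, 46.0, 15.0], 0.54)]
bottle [([398.0, 183.0, 25.0, 24.0], 0.66)]
jar [([190.0, 205.0, 26.0, 29.0], 0.65)]
wrench [([312.0, 148.0, 18.0, 23.0], 0.43)]
{'fx': 302.0267899465908, 'fy': 302.0267899465908, 'cx': 278.7017206394649, 'cy': 205.5049338752754, 'mount': array([[-1.12352719e-03, -9.61639659e-01, -2.74313513e-01,
         6.96311528e+01],
       [ 9.99998034e-01, -1.52870379e-03,  1.26328886e-03,
        -1.41114421e-01],
       [-1.63417278e-03, -2.74311555e-01,  9.61639486e-01,
        -1.42723447e+02],
       [ 0.00000000e+00,  0.00000000e+00,  0.00000000e+00,
         1.00000000e+00]])}
```

Run:
```python
import cv2
a=cv2.imread("pics/side0.png")[90:370,180:480]
b=cv2.imread("pics/top0.png")[120:300,170:440]
cv2.imwrite("pics/s.png",cv2.resize(a,None,fx=2.1,fy=2.1,interpolation=2))
cv2.imwrite("pics/t.png",cv2.resize(b,None,fx=2.9,fy=2.9,interpolation=2))
```

```text
(no output)
```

View pics/s.png

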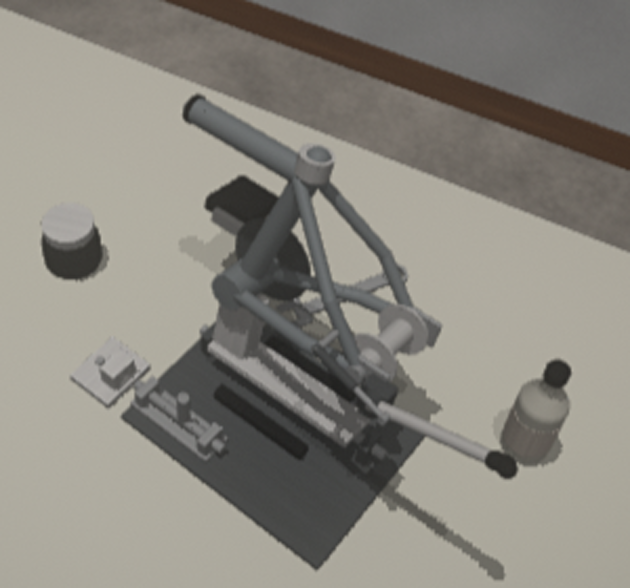

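View pics/t.png

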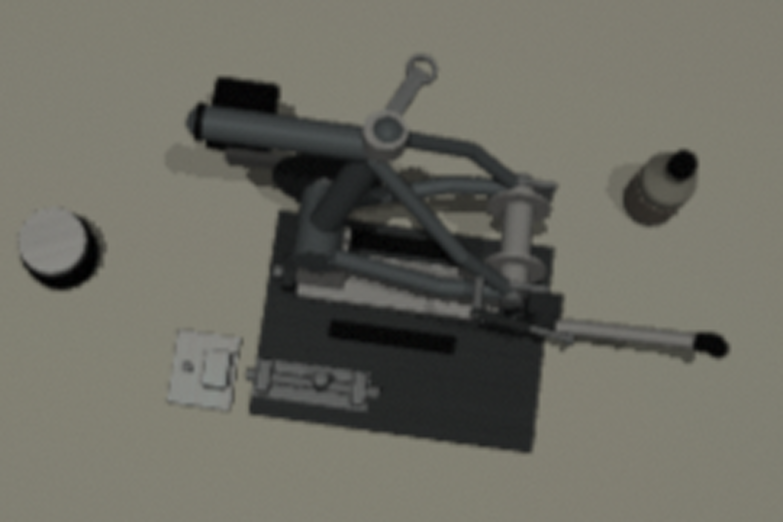

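The pictures show the base plate with the long axis nearly along world +y. In the original pixels:

| Feature | Side | Top |
|---|---|---|
| Knob top | (267,279.5) | (282,250) |
| Keeper | (238,261) | (244,246) |
| Kickstand foot | (417,310) | (415,239) |
| Seat-tube top | (331,164) | (303,164) |
| Tube cut end | (272,142) | (238,162) |

Next I fit the base pose to these.

```bash
cat > h.py <<'E'
from station import *
import numpy as np, cv2
from scipy.optimize import least_squares
from scipy.spatial.transform import Rotation as Ro
def proj(c,X):
    k=get_calibration(c);p=k["R"]@X+k["t"];return np.array([k["fx"]*p[0]/p[2]+k["cx"],k["fy"]*p[1]/p[2]+k["cy"]])
def wproj(o,X):
    k=get_calibration("wrist");M=k["mount"];R=Ro.from_euler("xyz",o["ee_rot"],degrees=True).as_matrix()
    q=R.T@(X-o["tcp_pos"]);p=M[:3,:3].T@(q-M[:3,3]);return np.array([k["fx"]*p[0]/p[2]+k["cx"],k["fy"]*p[1]/p[2]+k["cy"]])
def fr(x,y,z,l=.24): return np.array([x*np.cos(l)+z*np.sin(l),y,30-x*np.sin(l)+z*np.cos(l)])
def w(p,X): 
    c,s=np.cos(p[2]),np.sin(p[2]);return np.array([p[0]+c*X[0]-s*X[1],p[1]+s*X[0]+c*X[1],X[2]])
E
python3 - <<'E'
from h import *
S=lambda u,v:np.array([u/2.1+180,v/2.1+90]);T=lambda u,v:np.array([u/2.9+170,v/2.9+120])
def model(p):
    s,yp,yt=p[3:6]
    return dict(knob=np.array([-100,s,68]),foot=fr(-92,yp-140*np.cos(.349),132+140*np.sin(.349)),
     seat=fr(0,yt-70,299),cut=fr(0,yt+60,265),g1=np.array([-100,35,34]),g2=np.array([-100,125,34]),keep=np.array([-100,170,36]))
obs=dict(knob=(S(183,398),T(325,378)),foot=(S(501,464),T(712,345)),seat=(S(317,155),T(385,128)),cut=(S(192,108),T(202,124)),
 g1=(S(212,433),T(357,388)),g2=(S(143,385),T(264,379)),keep=(S(117,357),T(215,365)))
def res(p):
    m=model(p);return np.concatenate([np.concatenate([proj(c,w(p,m[n]))-o for c,o in zip(("side","top"),obs[n])]) for n in obs])
r=least_squares(res,[600,-100,0,90,-60,60],x_scale=[10,10,.1,10,10,10],loss="soft_l1")
print(r.x.round(3));
for n,v in zip(obs,res(r.x).reshape(-1,4)): print(n,v.round(1),w(r.x,model(r.x)[n]).round(1))
np.save("p.npy",r.x)
E
```

```text
[ 5.62558e+02 -4.09660e+01 -1.84000e-01  6.77110e+01 -1.08675e+02
  1.21075e+02]
knob [-0.1 -0.   0.   0.3] [476.6  43.9  68. ]
foot [-0.3  0.1  0.3 -0.1] [ 472.9 -268.6  226.6]
seat [-1.8 -4.7 -1.  -1.2] [641.8  -3.7 320.4]
cut [ 4.7  2.4  5.  -0.3] [657.6 125.6 287.4]
g1 [-2.5 -0.4  0.8  0. ] [470.6  11.7  34. ]
g2 [ 0.5 -0.1 -0.1 -1.6] [487.1 100.2  34. ]
keep [-1.3  2.   0.4  0.8] [495.3 144.4  36. ]
```

Run:
```python
from h import *
S=lambda u,v:np.array([u/2.1+180,v/2.1+90]);T=lambda u,v:np.array([u/2.9+170,v/2.9+120])
def model(p):
    s,yp,yt,ys=p[3:7]
    return dict(knob=np.array([-100,s,68]),foot=fr(-92,yp-140*np.cos(.349),132+140*np.sin(.349)),
     seat=fr(0,ys,299),cut=fr(0,yt+60,265),g1=np.array([-100,35,34]),g2=np.array([-100,125,34]),keep=np.array([-100,170,36]))
obs=dict(knob=(S(183,398),T(325,378)),foot=(S(501,464),T(712,345)),seat=(S(317,155),T(385,128)),cut=(S(192,108),T(202,124)),
 g1=(S(212,433),T(357,388)),g2=(S(143,385),T(264,379)),keep=(S(117,357),T(215,365)))
def res(p):
    m=model(p);return np.concatenate([np.concatenate([proj(c,w(p,m[n]))-o for c,o in zip(("side","top"),obs[n])]) for n in obs])
r=least_squares(res,[600,-100,0,90,-60,60,0],x_scale=[10,10,.1,10,10,10,10],loss="soft_l1")
print(r.x.round(3));
for n,v in zip(obs,res(r.x).reshape(-1,4)):
    q=least_squares(lambda X:np.concatenate([proj(c,X)-o for c,o in zip(("side","top"),obs[n])]),[560,0,100]);print(n,v.round(1),w(r.x,model(r.x)[n]).round(1),"tri",q.x.round(1),round(q.cost,1))
np.save("p.npy",r.x)
```

```text
[ 5.62277e+02 -4.07550e+01 -1.82000e-01  6.76670e+01 -1.08763e+02
  1.32736e+02  4.63190e+01]
knob [-0.2  0.1  0.   0.4] [476.2  43.9  68. ] tri [477.4  44.1  66.7] 0.0
foot [-0.3  0.   0.3 -0.1] [ 472.9 -268.7  226.6] tri [ 473.2 -268.7  226.2] 0.1
seat [-0.1 -3.5  0.9 -0.8] [640.6  -8.1 320.4] tri [643.   -7.5 307.9] 0.1
cut [ 0.3  0.  -0.2 -0.7] [659.1 137.4 287.4] tri [656.9 136.8 289.5] 0.0
g1 [-2.6 -0.3  0.8  0.2] [470.3  11.8  34. ] tri [474.4  10.5  26.6] 1.9Traceback (most recent call last):
  File "<stdin>", line 14, in <module>
    return func(*args, **kwargs)
    result = trf(vector_fun.fun, vector_fun.jac, x0, f0, J0, lb, ub, ftol, xtol,
                 gtol, max_nfev, x_scale, loss_function, tr_solver,
                 tr_options.copy(), verbose, callback=callback_wrapped)
    return trf_no_bounds(
        fun, jac, x0, f0, J0, ftol, xtol, gtol, max_nfev, x_scale,
        loss_function, tr_solver, tr_options, verbose, callback=callback)
    J = jac(x)
    self._update_jac()
    ~~~~~~~~~~~~~~~~^^
    self.J = self.jac_wrapped(xp_copy(self.x), f0=self.f)
             ~~
[... 452 characters left out ...]
^^^^^^^^^^^^
                             mf)
                             ^^^
    df = [f_eval - f0 for f_eval in f_evals]
                                    ^^^^^^^
    f = np.atleast_1d(self.fun(x, *self.args, **self.kwargs))
                      ~~~~~~~~^^^^^^^^^^^^^^^^^^^^^^^^^^^^^^
    return np.atleast_1d(self.fun(x))
                         ~~~~~~~~^^^
    return self.f(x, *self.args, **self.kwargs)
           ~~~~~~^^^^^^^^^^^^^^^^^^^^^^^^^^^^^^
  File "<stdin>", line 14, in <lambda>
  File "h.py", line 6, in proj
    k=get_calibration(c);p=k["R"]@X+k["t"];return np.array([k["fx"]*p[0]/p[2]+k["cx"],k["fy"]*p[1]/p[2]+k["cy"]])
ValueError: time passes only in moves, steps and waits
```

```bash
sed -i '3a _gc=get_calibration;_C={}\ndef get_calibration(c):\n    if c not in _C:_C[c]=_gc(c)\n    return _C[c]' h.py
cat >> h.py <<'E'
def back(c,uv,z):
    k=get_calibration(c);d=k["R"].T@np.array([(uv[0]-k["cx"])/k["fx"],(uv[1]-k["cy"])/k["fy"],1]);o=-k["R"].T@k["t"];return o+d*(z-o[2])/d[2]
E
python3 - <<'E'
from h import *
T=lambda u,v:np.array([u/2.9+170,v/2.9+120])
for a in((250,415),(530,450),(275,212),(555,248)):print(back("top",T(*a),8).round(1))
goto([475,30,170],[180,0,82])
o=get_obs();print(o["t"],o["tcp_pos"],o["ee_rot"],o["joint_pos"].round(1))
im=get_image("wrist");cv2.imwrite("pics/w1.png",im[:,:,::-1])
for n in("bolt_knob","bolt"):print(n,[(np.round(d["extent"]).tolist(),round(d["score"],2)) for d in spot_in(n,"wrist")[:2]])
import pickle;pickle.dump(o,open("o1.pkl","wb"))
E
```

```text
[452.3 115.1   8. ]
[ 408.8 -147.     8. ]
[647.9  84.4   8. ]
[ 601.5 -184.8    8. ]
3.4833 [475.19460731  30.65340502 170.15791626] [ 1.79980131e+02 -1.75132264e-02  8.20645301e+01] [ -4.8  -2.4 115.3   0.   67.    3.2]
bolt_knob [([279.0, 165.0, 14.0, 132.0], 0.87)]
bolt [([279.0, 166.0, 17.0, 133.0], 0.66)]
```

View pics/w1.png

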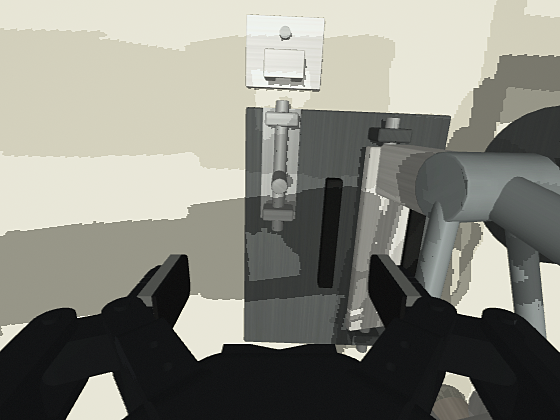

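The wrist view shows the bolt nearly aligned with image columns: knob top (279,184), guides (278,210) and (282,118), keeper (285,64). I refit with these and the plate-edge yaw.

Run:
```python
from h import *
import pickle
o1=pickle.load(open("o1.pkl","rb"))
S=lambda u,v:np.array([u/2.1+180,v/2.1+90]);T=lambda u,v:np.array([u/2.9+170,v/2.9+120])
def model(p):
    s,yp,yt,ys=p[3:7]
    return dict(knob=np.array([-100,s,68]),foot=fr(-92,yp-140*np.cos(.349),132+140*np.sin(.349)),
     seat=fr(0,ys,297),cut=fr(0,yt+60,265),g1=np.array([-100,35,34]),g2=np.array([-100,125,34]),keep=np.array([-100,170,36]))
obs=dict(knob=(S(183,398),T(325,378),(279,184)),foot=(S(501,464),T(712,345)),seat=(S(317,155),T(385,128)),cut=(S(192,108),T(202,124)),
 g1=(S(212,433),T(357,388),(278,210)),g2=(S(143,385),T(264,379),(282,118)),keep=(S(117,357),T(215,365),(284.5,64)))
P=[lambda X:proj("side",X),lambda X:proj("top",X),lambda X:wproj(o1,X)]
def res(p,f=0):
    m=model(p);L=[np.concatenate([q(w(p,m[n]))-o for q,o in zip(P,obs[n])]) for n in obs]
    return L if f else np.concatenate(L+[[100*(p[2]+.167)]])
r=least_squares(res,[562,-40,-.17,70,-100,120,40],x_scale=[10,10,.1,10,10,10,10],loss="soft_l1")
print(r.x.round(3));np.save("p.npy",r.x)
for n,v in zip(obs,res(r.x,1)):print(n,v.round(1),w(r.x,model(r.x)[n]).round(1))
```

```text
[ 5.63177e+02 -4.06460e+01 -1.83000e-01  7.17990e+01 -1.09081e+02
  1.32706e+02  4.62080e+01]
knob [-1.4 -1.3 -1.6 -0.2  0.1  0.9] [477.9  48.2  68. ]
foot [-0.1 -0.2  0.3 -0.3] [ 473.5 -268.8  226.6]
seat [-0.1 -3.   0.9 -0.7] [641.   -8.1 318.5]
cut [ 0.5 -0.3 -0.2 -1.2] [660.2 137.4 287.4]
g1 [-2.5 -0.6  0.7 -0.2 -0.6  4.9] [471.2  12.   34. ]
g2 [ 0.6 -0.3 -0.2 -1.8 -0.3  0.2] [487.6 100.5  34. ]
keep [-1.3  1.8  0.2  0.6 -0.3 -1.5] [495.8 144.7  36. ]
```

```bash
cat >> h.py <<'E'
P_=np.load("p.npy");P_[2]=-.178
def W(x,y,z): return w(P_,np.array([x,y,z],float))
E
python3 - <<'E'
from h import *
A=[180,0,79.8]
grip(0,40); goto(W(-100,41,110),A); move_l(W(-100,41,46))
o=get_obs();f0=o["wrist_force"];print(o["t"],f0,o["grip_width"])
d=np.array([-np.sin(P_[2]),np.cos(P_[2]),0]);L=[]
for y in np.arange(42,115,1.):
    move_l(W(-100,y,46),speed=25)
    o=get_obs();f=(o["wrist_force"]-f0)@d;L.append((y,round(f,1)))
    if f<-14:break
print(L,o["t"],o["tcp_pos"],o["wrist_force"]-f0)
im=get_image("top");cv2.imwrite("pics/t2.png",im[:,:,::-1])
E
```

```text
5.3333 [ 0.92494575 -0.30916195 -0.28021495] 0.1625624501428096
[(np.float64(42.0), np.float64(0.1)), (np.float64(43.0), np.float64(0.1)), (np.float64(44.0), np.float64(0.7)), (np.float64(45.0), np.float64(-0.7)), (np.float64(46.0), np.float64(-0.3)), (np.float64(47.0), np.float64(-0.1)), (np.float64(48.0), np.float64(0.7)), (np.float64(49.0), np.float64(0.2)), (np.float64(50.0), np.float64(-0.2)), (np.float64(51.0), np.float64(0.7)), (np.float64(52.0), np.float64(-0.4)), (np.float64(53.0), np.float64(0.2)), (np.float64(54.0), np.float64(-0.9)), (np.float64(55.0), np.float64(-0.1)), (np.float64(56.0), np.float64(-0.7)), (np.float64(57.0), np.float64(-0.9)), (np.float64(58.0), np.float64(-1.0)), (np.float64(59.0), np.float64(-0.7)), (np.float64(60.0), np.float64(-0.2)), (np.float64(61.0), np.float64(-2.3)), (np.float64(62.0), np.float64(-1.1)), (np.float64(63.0), np.float64(-0.1)), (np.float64(64.0), np.float64(-0.9)), (np.float64(65.0), np.float64(-0.6)), (np.float64(66.0), np.float64(-1.4)), (np.float64(67.0), np.float64(-1.2)), (np.float64(68.0), np.float64(-1.7)), (np.float64(69.0), np.float64(-1.1)), (np.float64(70.0), np.float64(-1.0)), (np.float64(71.0), np.float64(-0.6)), (np.float64(72.0), np.float64(-2.1)), (np.float64(73.0), np.float64(-1.1)), (np.float64(74.0), np.float64(-0.7)), (np.float64(75.0), np.float64(-2.2)), (np.float64(76.0), np.float64(-0.7)), (np.float64(77.0), np.float64(-1.5)), (np.float64(78.0), np.float64(0.0)), (np.float64(79.0), np.float64(-0.9)), (np.float64(80.0), np.float64(-0.1)), (np.float64(81.0), np.float64(-1.0)), (np.float64(82.0), np.float64(-2.7)), (np.float64(83.0), np.float64(-5.2)), (np.float64(84.0), np.float64(-8.6)), (np.float64(85.0), np.float64(-12.1)), (np.float64(86.0), np.float64(-14.4))] 16.5833 [479.33279341  57.97183231  46.0547411 ] [ -3.53220808 -13.98485215   3.43263577]
```

Bolt hit its stop after about 28 mm of travel. I'll lift, check it, then push the kickstand.

Run:
```python
from h import *
o=get_obs();A=[180,0,79.8]
move_l(W(-100,82,46)); move_l(W(-105,60,130)); move_l(W(-105,20,260),speed=300)
im=get_image("top");cv2.imwrite("pics/t3.png",cv2.resize(im[220:280,220:320,::-1],None,fx=5,fy=5,interpolation=2))
yp=P_[4];r=105
def tcp(deg,lift=0):
    a=np.radians(20-deg); y=-r*np.cos(a); z=132+r*np.sin(a)+6.5/np.cos(a)+11*abs(np.tan(a))+lift
    X=fr(-74-18*r/140,yp+y,z); return W(*X)
goto(tcp(0,60),A)
o=get_obs();f0=o["wrist_force"];print(o["t"],tcp(0))
im=get_image("wrist");cv2.imwrite("pics/w2.png",im[:,:,::-1])
print([np.round(d["extent"]).tolist() for d in spot_in("kickstand","wrist")[:2]],wproj(o,W(*fr(-92,yp-140*np.cos(.349),180))),wproj(o,W(*fr(-74,yp,132))))
```

```text
19.225 [ 484.58101972 -237.59005584  224.50620865]
[[257.0, 173.0, 40.0, 219.0]] [254.4484613  269.12932837] [263.87182269  82.40762591]
```

View pics/w2.png

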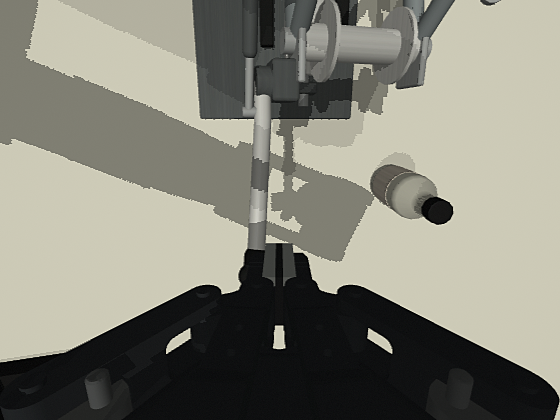

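View pics/t3.png

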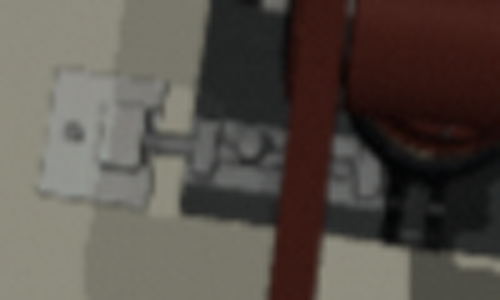

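The bolt is in the keeper: knob near (250,143), rod spanning the gap at (165,143). The kickstand leg is at columns 256–262, as predicted. Now I push it.

```bash
python3 - <<'E'
from h import *
yp=P_[4];r=105
def tcp(deg,lift=0):
    a=np.radians(20-deg); y=-r*np.cos(a); z=132+r*np.sin(a)+6.5/np.cos(a)+11*abs(np.tan(a))+lift
    return W(*fr(-74-18*r/140,yp+y,z))
f0=get_obs()["wrist_force"]
move_l(tcp(0,10))
for d in range(0,66,5):
    move_l(tcp(d),speed=70);o=get_obs();print(d,(o["wrist_force"]-f0).round(1))
p=tcp(65);back_=W(-90,yp-130,p[2]+20)
move_l(back_,speed=200);move_l(W(-110,yp-150,290),speed=300);wait(.3)
o=get_obs();print(o["t"])
for c in("side","top"):
    im=get_image(c);cv2.imwrite(f"pics/{c}4.png",im[:,:,::-1])
    print([np.round(d["extent"]).tolist() for d in spot_in("kickstand",c)[:2]],proj(c,W(*fr(-92,yp+6,-8))),proj(c,W(*fr(-74,yp,132))))
E
python3 -c "
import cv2
a=cv2.imread('pics/side4.png')[90:370,180:480];cv2.imwrite('pics/s4.png',cv2.resize(a,None,fx=2.1,fy=2.1,interpolation=2))"
```

```text
0 [-0.4 -0.3  0.5]
5 [1.  0.2 2.7]
10 [0.3 0.9 2.1]
15 [0.  0.5 1.4]
20 [-0.6  0.5  2.4]
25 [0.  0.5 1.8]
30 [-0.5 -0.2  1. ]
35 [0.3 0.3 0.7]
40 [0.8 0.7 0.7]
45 [0.8 1.1 0.6]
50 [0.  0.3 0.7]
55 [-0.4  0.   0.2]
60 [0.2 1.1 1. ]
65 [-0.1  0.8 -0.4]
25.0583
[[347.0, 306.0, 31.0, 62.0], [310.0, 248.0, 138.0, 226.0]] [331.48737541 328.21755128] [355.14551671 280.99634778]
[[352.0, 244.0, 20.0, 35.0]] [345.65291861 257.1335043 ] [357.38199092 231.28792347]
```

View pics/s4.png

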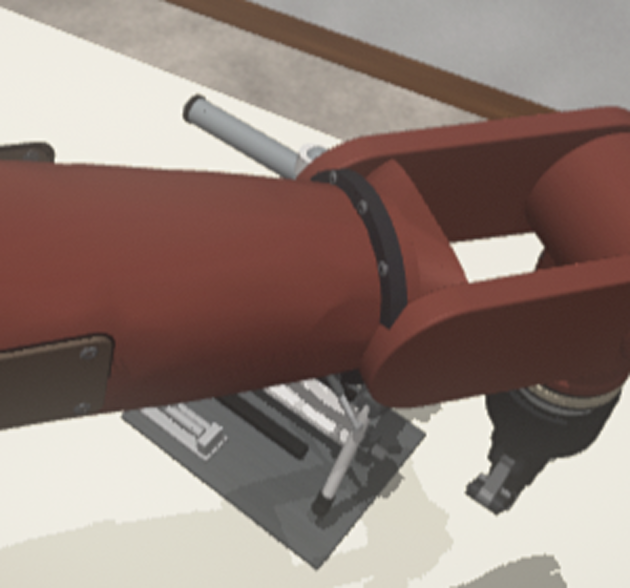

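The kickstand is down: foot at about (332,330), right where predicted for 1.95 rad. Next I go above the tube for a close look.

```bash
cat >> h.py <<'E'
G=globals().get("grasp_offset",15.)
yg=P_[5]+12
def R_(l): 
    a=Ro.from_euler("z",P_[2]);return (a*Ro.from_euler("y",l)*a.inv()*Ro.from_euler("xyz",[180,0,79.8],degrees=True)).as_euler("xyz",degrees=True)
def tube(l,up=0,dx=0): return W(*fr(dx,yg,265-G+up,l)),R_(l)
E
python3 - <<'E'
from h import *
print("G",G,"grasp_offset" in globals(),R_(.24),tube(.24))
grip(85); move_l(W(-110,-200,400),speed=350)
p,a=tube(.24,100)
goto(p,a);o=get_obs();print(o["t"],o["joint_pos"].round(1),o["tcp_pos"]-p)
im=get_image("wrist");cv2.imwrite("pics/w5.png",im[:,:,::-1])
for q in((0,P_[5]+60,265),(0,yg,265),(0,P_[5]-40,265)):print(wproj(o,W(*fr(*q))))
E
```

```text
G 18.700000000000003 True [-1.66249013e+02  3.21194883e-04  7.98000387e+01] (array([646.42009103,  91.40749575, 269.24054321]), array([-1.66249013e+02,  3.21194883e-04,  7.98000387e+01]))
28.025 [  0.2  23.6  65.    2.5 104.8  10.9] [-0.07795339 -1.56963948  0.65307371]
[278.47481592 148.13886419]
[278.64842694 210.7288774 ]
[278.81583792 271.08366542]
```

View pics/w5.png

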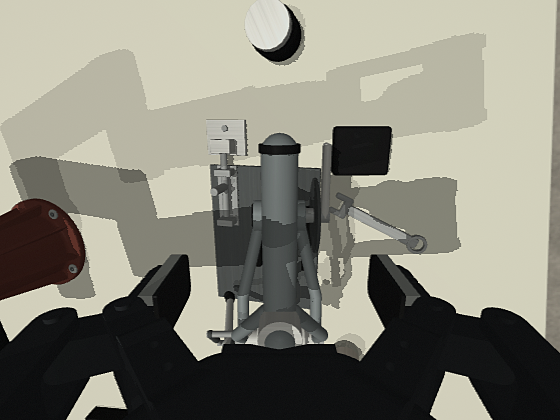

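The tube is centred at column 279 with its cut end at row 145, and the prediction was (278,148). I can grip it and bring it upright.

Run:
```python
from h import *
p,a=tube(.24);move_l(p,a,speed=100)
f0=get_obs()["wrist_force"];grip(20,50);o=get_obs();print(o["t"],o["grip_width"],o["grip_force"],o["wrist_force"]-f0)
for l in np.arange(.22,-.001,-.02):
    p,a=tube(l);move_l(p,a,speed=40);o=get_obs();print(round(l,2),(o["wrist_force"]-f0).round(1),round(o["grip_width"],1))
wait(.3);o=get_obs();print(o["t"],o["tcp_pos"]-p)
for c in("side","top"):
    im=get_image(c);cv2.imwrite(f"pics/{c}6.png",im[:,:,::-1])
    for n in("frame","kickstand"):print(c,n,[(np.round(d["extent"]).tolist(),round(d["score"],2)) for d in spot_in(n,c)[:1]])
    print(c,proj(c,W(*fr(0,P_[5]+60,265,0))),"foot",proj(c,W(*fr(-92,P_[4]+6,-8,0))),"seat",proj(c,W(*fr(0,P_[6],297,0))))
a=cv2.imread('pics/side6.png')[90:370,180:480];b=cv2.imread('pics/top6.png')[120:300,170:440]
a=cv2.resize(a,(400,373));b=cv2.resize(b,(400,267));cv2.imwrite("pics/c6.png",np.hstack([a,np.vstack([b,np.zeros((106,400,3),np.uint8)])]))
```

```text
29.7917 26.4938580826413 49.80296015739441 [ 0.65064316 -1.06391018 -0.40816667]
0.22 [ 1.6 -0.1  0.5] 26.6
0.2 [ 2.1 -1.4  1.9] 26.7
0.18 [ 1.7 -0.6  1.9] 26.2
0.16 [ 1.1 -1.3  3.2] 26.4
0.14 [ 1.1 -1.1  3.1] 26.2
0.12 [ 1.8 -1.5  4.2] 26.7
0.1 [ 1.5 -2.7  5.2] 26.5
0.08 [ 0.7 -1.4  5.8] 26.5
0.06 [ 0.6 -0.5  5.1] 26.6
0.04 [-0.2 -1.2  5.7] 26.7
0.02 [ 0.9 -0.5  5.6] 26.4
0.0 [-0.8 -1.   5.5] 26.1
33.3917 [ 0.37967566 -0.03429906  0.25444078]
side frame [([327.0, 250.0, 109.0, 181.0], 0.98)]
side kickstand [([340.0, 316.0, 20.0, 54.0], 0.79)]
side [251.3541996  154.70356327] foot [330.43124566 333.12314804] seat [308.55129438 178.03327096]
top frame [([297.0, 223.0, 136.0, 75.0], 0.95)]
top kickstand [([351.0, 251.0, 20.0, 16.0], 0.55)]
top [234.85511564 187.53452826] foot [344.55877285 258.26626847] seat [299.61542347 193.04188463]
```

View pics/c6.png

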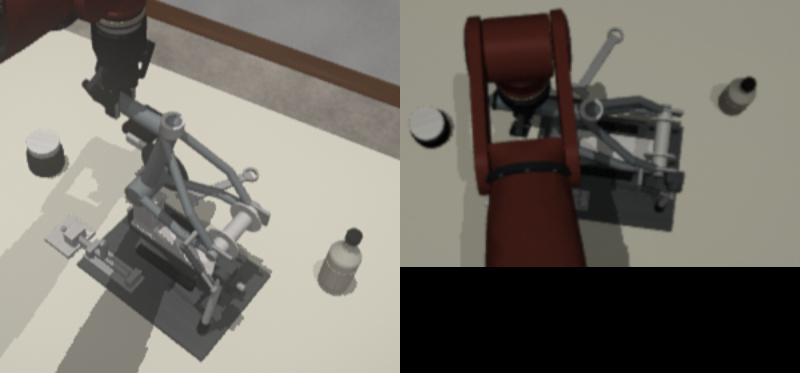

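The frame is upright. The seat-tube top sits at side (309,180) and top (300,194), within 2 px of the predictions for lean 0. The kickstand is down, the bolt is home, and the bystanders haven't moved.

```bash
python3 -c "
from station import *
o=get_obs();print(o['t'],o['grip_force']);print(sign_off())"
```

```text
33.6917 50.30846357345581
the job is handed in; nothing more can be done
None
```

I handed the job in at 33.7 s: the bolt was pushed to its stop in the keeper, then the kickstand flipped down and stayed down, then the frame brought upright and still held with a 50 N grip; the bottle, jar and wrench were not moved.

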